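# Fit the upper tier on the condiment stand

### The arm

A 6-joint arm with a two-finger parallel gripper is mounted at the origin on a cart in front of the work surface, level with it; the furniture and walls round the work are solid. World frame = base frame: x ahead of the robot, y to its left, z up, the work surface at z = 0. Lengths are in mm, angles in rad, forces in N, time in s.
With the tool pointing down it reaches from about 275 to 750 mm from the base axis. Payload 10.2 kg.
Tool frame: the origin (TCP) lies at the centre of the arm's flange, where the gripper is bolted on; the fingertips stand 173 mm ahead of it and the grasp point (between the pads) lies 155 mm ahead of it; z points along the fingers, y is the line along which they close (so a half turn about z gives the same grasp; the last joint's range is limited). The gripper opens to 85 mm and grips with 20 to 120 N. Pads are 22 mm wide; open, the fingers measure 114 mm over their backs; the gripper's body (76 mm by 85 mm) begins 54 mm behind the grasp point. The pads swing forward as they close: fully open they stand 13 mm farther back than shut.
Start: joints at [-1.497, 0.313, 1.498, -0, 1.331, -0.223], TCP at [153.529, -502.057, 404.694] pointing down, gripper open.
Joint ranges: [-2.94, 2.94], [-0.97, 2.17], [0.19, 2.56], [-1.23, 4.37], [0.02, 3.11], [-2.88, 2.88]. Speed limits (rad/s): [2.39, 2.39, 3.01, 3.14, 3.14, 3.14].

### API

Orientations are given as a unit quaternion [w, x, y, z].
In Python, from rig import ctrl gives the robot as it stands.
- The arm moves only by the tool run_rows, called after ">>>" as name(argument=value, ...) on one line, values as JSON. Schema: {"type":"object","properties":{"rows":{"type":"array","items":{"type":"number"},"minItems":6,"maxItems":48},"aperture":{"type":"number"},"grip_n":{"type":"number"},"only":{"type":"string"},"quiet":{"type":"boolean"},"lines":{"type":"string"}},"required":["rows"],"additionalProperties":false}. rows is one flat list of numbers that holds 1 to 8 rows one after another, with no inner brackets; each row has 6 numbers: dx, dy, dz in mm, then a rotation vector rx, ry, rz in rad; each row is the pose to reach, as a shift and turn from the pose commanded when the call began, along the tool's axes at that moment; what a row does not reach only later rows make up. A row lasts 1/10 s, in which the tool goes at most 50 mm and 0.15 rad, less where a joint would pass 70% of its speed; a pose out of reach is approached as far as the arm can. aperture is the opening from 0.0 (shut) to 1.0 (fully open), set as the call begins (left out keeps the last). The fingers move at their own pace and stop on an object; grip_n is the grip in N (left out, the last holds). Time passes only in rows, so rows that do not move let the fingers close. The tool returns the time, the measured TCP pose, the force, the opening and the grip force at its end. only (a regular expression) keeps the lines of the reply that match it, lines (a string "A,B") keeps lines A to B, and quiet returns only ok. Input that does not fit is refused with a message, and nothing moves.
- ctrl.sense(): the state, without advancing time (a new reading comes with each control period).
- ctrl.capture(name): name is "scene" or "top" or "wrist"; returns the picture (384x512x3 uint8, red, green, blue); there is no depth.
- ctrl.calibration(name): a dict with "fx", "fy", "cx", "cy" (pixels), "distortion" ([k1, k2, p1, p2, k3] as OpenCV has them; the pictures are not rectified), "position" and "attitude" of the camera in the world. Camera axes: x right, y down, z forward; pixel columns grow to the right and rows downward; lengths in mm; the calibration is good to about 2 mm. A picture is of the moment at which its call begins: read the wrist's pose just before it. calibration takes no time and is no camera call; for the wrist camera it gives the pose at the moment of the call.
- ctrl.finish_job(): hands the job in; it is judged then, once.
The state is a dict: "time_s": time; "joints": joint angles; "dq": joint speeds; "tau": joint torques, N m; "eef_pos": TCP position; "ee_rot": TCP orientation; "force": force on the tool from outside, world axes, zero at the start; "wrist_torque": the same for the moment, N m; "grip_width": opening from 0.0 (shut) to 1.0 (fully open); "grip_force": force on a finger pad.
Only numpy, scipy, OpenCV 4.12 (cv2) and the standard library are available. Lean on these libraries where they do the work, as an engineer would, in place of code of your own. Each camera call takes 0.05 s, during which the arm holds its last target. There are 200 camera calls.

### The job

Set up the two-tier condiment stand for service: take the pale wooden tray with a hole in each corner and lower it onto the stand so that all four holes drop over the four posts together and it rests level on the collars, then let go. Put it down gently, without dropping it, and leave the dark plain tray where it stands.

Things in the scene. Friction and masses are not known exactly. Their poses are not given: they have to be found in the camera images.
- tier: Upper tier: loose pale wooden tray, 124 (x) by 164 mm (y), floor 6 mm thick, rim to 14 mm, 0.25 to 0.5 kg. 28 mm round holes through its floor at x = +-42, y = +-62 mm. A steel grip bar, 14x14 mm, 76 mm long, runs along x over the middle, its centre 62 mm above the underside, on thin rods at x = +-31 mm. Origin: centre of underside; z up. Fits the stand either way round (half turn).
- stand: Stand, fixed: pale wooden lower tray of the same outline (124 x, 164 mm y) with a red and white timer in it and four steel posts at x = +-42, y = +-62 mm. Each has a 38 mm collar, top 80 mm above the underside, then a dark pin tapering from 20 to 6 mm, tip at 118 mm. The tier is home with its underside on the collars, 80 mm above this origin, long sides parallel. Origin: centre of underside.
- plain_tray: Not to be used: a dark brown tray of the same size with the same grip bar but no holes, loose on the bench. It and the upper tier may stand in either's place. Origin: centre of the underside.
- rack_post (a point): Obstacle: foot (centre, on the bench) of the rack's near steel post, 21 mm thick, 0.57 m tall. The rack runs on away from the robot: a bar at 0.56 m height to a like post 0.24 m further in x and in +y, a shelf 0.4 m up beyond to the right. Swing and carry round the near side, closer to the robot: wrist and gripper need some 0.12 m from the post.

How it is judged:
By the outcome, as a careful person would: the job done as asked, in the order asked, and still so for the second after the job is handed in, with the robot touching nothing.
It also fails if it takes over 48 s, if anything falls off the work surface, if the arm or the gripper's body presses on something with over 40 N, if the wrist force passes 120 N, or if a joint passes its speed limit or range.

## Working session

There is one attempt and no reset: what is moved stays moved. The work goes in short steps, Python scripts to look and compute and a tool call to move; the robot and the scene stay as the last step left them, time stands still between calls to the robot, and variables do not carry over. Pictures are saved under pics/ and viewed, at most 12 in all, crops included, and the job is handed in when it is done.

```bash
ls; mkdir -p pics; python3 - <<'E'
from rig import ctrl
import cv2,numpy as np
a=ctrl.capture("scene");b=ctrl.capture("top")
cv2.imwrite("pics/s0.png",a[...,::-1]);cv2.imwrite("pics/t0.png",b[...,::-1])
print(ctrl.calibration("scene"),ctrl.calibration("top"),ctrl.sense())
E
```

```text
pics
rig.py
{'fx': 376.0343044798713, 'fy': 376.0343044798713, 'cx': 254.19620139992475, 'cy': 191.68204497815708, 'distortion': array([-0.09032515,  0.        ,  0.        ,  0.        ,  0.        ]), 'position': array([139.76447811, 638.08226312, 391.32237471]), 'attitude': array([ 0.12971792, -0.19714397,  0.81807411, -0.52446379])} {'fx': 473.3799802833317, 'fy': 473.3799802833317, 'cx': 259.72970594025526, 'cy': 187.3815664724939, 'distortion': array([-0.07028191,  0.        ,  0.        ,  0.        ,  0.        ]), 'position': array([ 407.87909008,  -48.11305899, 1200.72555772]), 'attitude': array([ 0.02565039, -0.70251584,  0.71082317, -0.02332313])} {'time_s': 0.1, 'joints': array([-1.49737107e+00,  3.13429054e-01,  1.49833901e+00,  3.02354681e-05,
        1.33098690e+00, -2.23404067e-01]), 'dq': array([ 0.00018977, -0.00164248, -0.00228342, -0.00038306,  0.00128668,
        0.00105123]), 'tau': array([ 3.15260797e-03, -4.12898827e+01, -2.60143089e+01, -2.21617233e-04,
        2.97292398e-03,  1.20682952e-06]), 'eef_pos': array([ 153.54424108, -502.02392973,  404.18258758]), 'ee_rot': array([-5.78421440e-04,  9.89007111e-01,  1.47866823e-01,  5.81813752e-05]), 'force': array([ 0.37621612, -0.52009225,  0.1859782 ]), 'wrist_torque': array([ 0.04193552, -0.00198478,  0.00514168]), 'grip_force': 0.0, 'grip_width': 0.998469902098139}
```

View pics/s0.png

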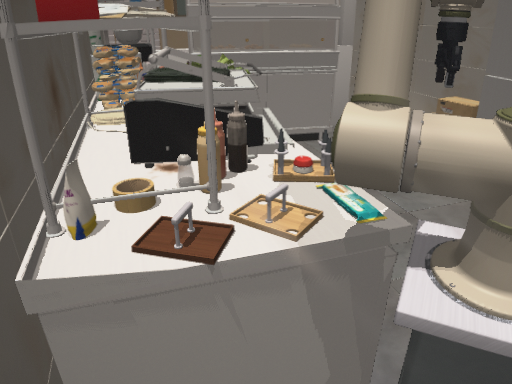

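View pics/t0.png

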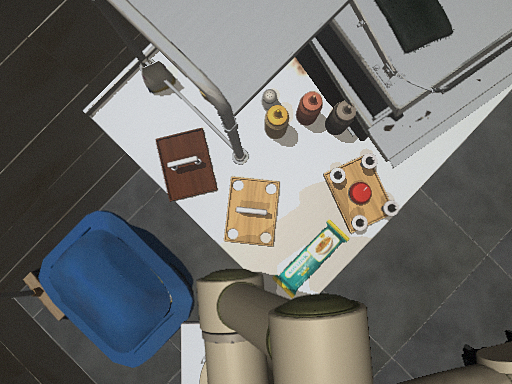

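The scene view shows the dark tray on the left, the tier at about (277,215) and the stand at about (303,165). In the top view the tier is at about (253,211) with four white holes, the stand at about (361,193) with four white collars, the rack post foot at about (240,157), and the dark tray at about (187,164).

```bash
cat > h.py <<'E'
import numpy as np,cv2
from scipy.spatial.transform import Rotation as R
def ray(c,px):
    K=np.array([[c['fx'],0,c['cx']],[0,c['fy'],c['cy']],[0,0,1]])
    u=cv2.undistortPoints(np.array(px,float).reshape(-1,1,2),K,c['distortion']).reshape(-1,2)
    return R.from_quat(c['attitude'],scalar_first=True).apply(np.c_[u,np.ones(len(u))])
def plane(c,px,z):
    d=ray(c,px);return c['position']+d*((z-c['position'][2])/d[:,2])[:,None]
def pix(c,P):
    K=np.array([[c['fx'],0,c['cx']],[0,c['fy'],c['cy']],[0,0,1]])
    Rm=R.from_quat(c['attitude'],scalar_first=True).as_matrix().T
    return cv2.projectPoints(np.array(P,float).reshape(-1,1,3),cv2.Rodrigues(Rm)[0],-Rm@c['position'],K,c['distortion'])[0].reshape(-1,2)
E
python3 - <<'E'
from rig import ctrl
import cv2,numpy as np
from h import *
im=cv2.imread("pics/t0.png");c=ctrl.calibration("top")
hsv=cv2.cvtColor(im,cv2.COLOR_BGR2HSV)
w=((hsv[...,1]<45)&(hsv[...,2]>150)).astype(np.uint8)
n,l,s,ce=cv2.connectedComponentsWithStats(w,connectivity=4)
for i in range(1,n):
    if 25<s[i,4]<400 and 200<ce[i][0]<410 and 130<ce[i][1]<260: print(ce[i].round(1),s[i],plane(c,ce[i],6)[0].round(),plane(c,ce[i],80)[0].round())
print("post",plane(c,[240,157],0).round())
cv2.imwrite("pics/t0c.png",cv2.resize(im[140:260,215:405],None,fx=4,fy=4,interpolation=cv2.INTER_CUBIC))
E
```

```text
[237.9 185.1] [233 181  11  10  83] [497.  11.   6.] [492.   7.  80.]
[270.8 188.6] [266 184  11  10  85] [487. -73.   6.] [483. -71.  80.]
[250.5 210.3] [236 207  31   8 140] [433. -21.   6.] [432. -22.  80.]
[359.2 222.4] [352 215  16  16 133] [ 399. -295.    6.] [ 400. -279.   80.]
[232.6 233.6] [228 229  10  10  86] [375.  25.   6.] [377.  20.  80.]
[331.3 237.1] [324 230  15  19 107] [ 363. -223.    6.] [ 366. -212.   80.]
[265.2 237.4] [260 233  11  10  85] [365. -57.   6.] [367. -57.  80.]
[315.9 249.8] [308 237  19  24 164] [ 332. -184.    6.] [ 337. -176.   80.]
[326.1 246.9] [321 241  10  12  29] [ 339. -210.    6.] [ 343. -200.   80.]
post [[570.   5.   0.]]
```

View pics/t0c.png

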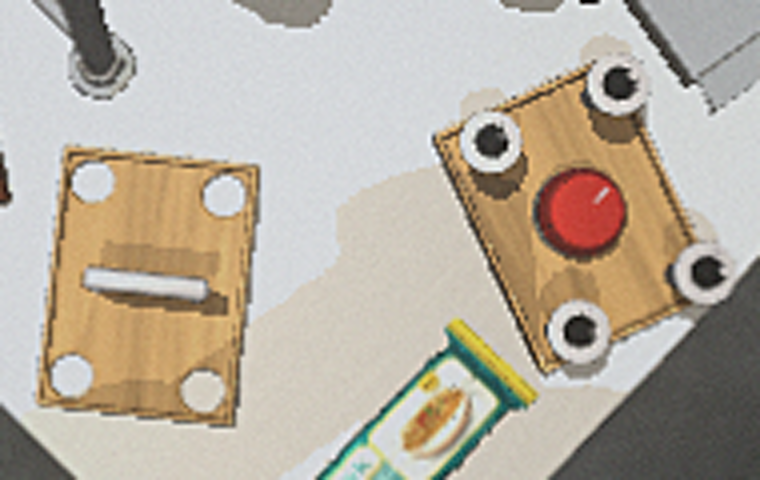

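Crop: the tier's holes and bar are clear. The collars are at crop (490,140), (617,83), (701,272) and (578,331), with the dark pins inside them.

```bash
cat >> h.py <<'E'
def fit(pts):  # 4 pts -> centre, yaw of short side (mod pi)
    pts=np.array(pts)[:,:2];m=pts.mean(0)
    r=cv2.minAreaRect(pts.astype(np.float32));b=cv2.boxPoints(r)
    e=[b[1]-b[0],b[2]-b[1]];e.sort(key=np.linalg.norm)
    return m,np.arctan2(e[0][1],e[0][0])%np.pi,[np.linalg.norm(x) for x in e]
def goto(ctrl,P,yawbar):
    # tool-axis move: position P (mm), tool down, tool x along bar (either sign -> smaller turn)
    s=ctrl.sense();T=R.from_quat(s['ee_rot'],scalar_first=True)
    d=T.inv().apply(np.array(P)-s['eef_pos'])
    for y in(yawbar,yawbar+np.pi):
        G=R.from_matrix(np.c_[[np.cos(y),np.sin(y),0],[np.sin(y),-np.cos(y),0],[0,0,-1]])
        print("d",d.round(1),"rot",(T.inv()*G).as_rotvec().round(3))
    print("at",s['eef_pos'].round(1),"t",s['time_s'],"j",s['joints'].round(2))
E
python3 - <<'E'
from rig import ctrl
from h import *
c=ctrl.calibration("top")
q=(np.array([(490,140),(617,83),(701,272),(578,331)])+.5)/4-.5+[215,140]
S=plane(c,q,80);print(S.round(1),fit(S))
pins=(np.array([(491,138),(622,82),(707,272),(579,330)])+.5)/4-.5+[215,140]
print(fit(plane(c,pins,105)))
tier=plane(c,[[237.9,185.1],[270.8,188.6],[232.6,233.6],[265.2,237.4]],5)
m,y,e=fit(tier);print(m,y,e)
goto(ctrl,[m[0],m[1],330],y)
E
```

```text
[[ 513.9 -229.5   80. ]
 [ 547.3 -306.5   80. ]
 [ 433.8 -353.6   80. ]
 [ 399.8 -279.2   80. ]] (array([ 473.68820357, -292.20190123]), np.float32(1.9818754), [np.float32(83.91582), np.float32(124.4586)])
(array([ 472.78082621, -288.67853428]), np.float32(1.9771298), [np.float32(83.961266), np.float32(122.219246)])
[431.0957351  -23.50376139] 1.4526802 [np.float32(83.80868), np.float32(123.84613)]
d [ 405.4 -376.3   74.7] rot [-1.000e-03 -1.000e-03 -1.156e+00]
d [ 405.4 -376.3   74.7] rot [-1.000e-03  1.000e-03  1.986e+00]
at [ 153.5 -502.   404.2] t 0.1 j [-1.5   0.31  1.5   0.    1.33 -0.22]
```

>>> run_rows(rows=[20,-18,0,0,0,-0.07,54,-50,0,0,0,-0.2,90,-84,0,0,0,-0.34,126,-117,0,0,0,-0.48,162,-150,0,0,0,-0.62,198,-184,0,0,0,-0.76,234,-217,0,0,0,-0.9,270,-250,0,0,0,-1.03], aperture=1.0)

```text
time_s: 0.9
eef_pos: [339.0, -182.1, 404.7]
ee_rot: [0.0, 0.786, 0.618, 0.0]
force: [1.0, 0.0, 0.1]
grip_width: 1.003
grip_force: 0.0
```

```bash
python3 - <<'E'
from rig import ctrl
from h import *
goto(ctrl,[431.1,-23.5,330],1.4527)
E
```

```text
d [175.9  51.9  74.7] rot [ 0.    -0.    -0.121]
d [175.9  51.9  74.7] rot [-0.    -0.     3.021]
at [ 339.  -182.1  404.7] t 0.9 j [-0.8  -0.    1.87  0.    1.27 -0.56]
```

>>> run_rows(rows=[35,10,12,0,0,-0.02,75,22,30,0,0,-0.05,115,34,48,0,0,-0.08,150,44,63,0,0,-0.11,168,50,71,0,0,-0.12,176,52,75,0,0,-0.121,176,52,75,0,0,-0.121])

```text
time_s: 1.6
eef_pos: [431.6, -25.5, 329.3]
ee_rot: [-0.001, 0.749, 0.663, -0.0]
force: [-0.7, -0.1, 0.8]
grip_width: 1.001
grip_force: 0.0
```

```bash
python3 - <<'E'
from rig import ctrl
from h import *
goto(ctrl,[431.1,-23.5,217],1.4527)
c=ctrl.calibration("wrist");im=ctrl.capture("wrist");cv2.imwrite("pics/w1.png",im[...,::-1])
print(pix(c,[[431.1,-23.5,62],[497,11,6],[487,-73,6],[375,25,6],[365,-57,6]]).round(), c['position'])
E
```

```text
d [  1.9  -0.6 112.3] rot [-0.001 -0.    -0.004]
d [  1.9  -0.6 112.3] rot [-0.000e+00  2.000e-03  3.138e+00]
at [431.6 -25.5 329.3] t 1.6 j [-0.33  0.19  1.87 -0.    1.08 -0.21]
[[249. 191.]
 [319. 127.]
 [314. 217.]
 [179. 128.]
 [184. 216.]] [440.57003019  46.75307583 298.42330326]
```

View pics/w1.png

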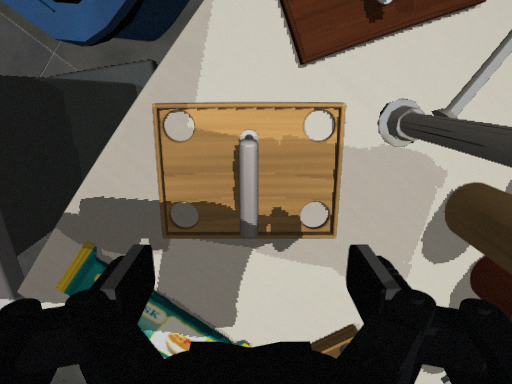

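The wrist view shows the tier's holes at (180,126), (319,125), (184,214) and (315,214). That is within 2 px of prediction, about 1 mm further in +y. The bar is centred between the fingers at column 249.

>>> run_rows(rows=[1,0,15,0,0,0,2,0,40,0,0,-0.004,2.5,-0.5,65,0,0,-0.004,2.5,-0.5,88,0,0,-0.004,2.5,-0.5,103,0,0,-0.004,2.5,-0.5,111,0,0,-0.004,2.5,-0.5,112,0,0,-0.004,2.5,-0.5,112,0,0,-0.004])

```text
time_s: 2.45
eef_pos: [431.5, -23.8, 218.4]
ee_rot: [0.0, 0.748, 0.664, 0.0]
force: [-0.2, -0.4, 0.5]
grip_width: 0.999
grip_force: 0.0
```

>>> run_rows(rows=[0,0,0,0,0,0,0,0,0,0,0,0,0,0,0,0,0,0,0,0,0,0,0,0,0,0,0,0,0,0,0,0,0,0,0,0], aperture=0.0, grip_n=80)

```text
time_s: 3.05
eef_pos: [431.4, -23.2, 218.0]
ee_rot: [0.0, 0.748, 0.664, 0.0]
force: [-2.0, 1.4, 6.2]
grip_width: 0.144
grip_force: 78.9
```

>>> run_rows(rows=[0,0,-5,0,0,0,0,0,-15,0,0,0,0,0,-35,0,0,0,0,0,-60,0,0,0,0,0,-88,0,0,0,0,0,-115,0,0,0,0,0,-138,0,0,0,0,0,-150,0,0,0])

```text
time_s: 3.85
eef_pos: [431.2, -23.2, 370.1]
ee_rot: [0.001, 0.748, 0.664, 0.001]
force: [-0.4, -0.5, -3.3]
grip_width: 0.146
grip_force: 78.3
```

```bash
python3 - <<'E'
from rig import ctrl
from h import *
goto(ctrl,[473.5,-291,388],1.98)
cv2.imwrite("pics/w2.png",ctrl.capture("wrist")[...,::-1])
E
```

```text
d [-260.9   73.8  -17.5] rot [ 0.003  0.001 -0.528]
d [-260.9   73.8  -17.5] rot [ 2.000e-03 -4.000e-03  2.613e+00]
at [431.2 -23.2 370.1] t 3.85 j [-0.33  0.14  1.81  0.    1.19 -0.21]
```

View pics/w2.png

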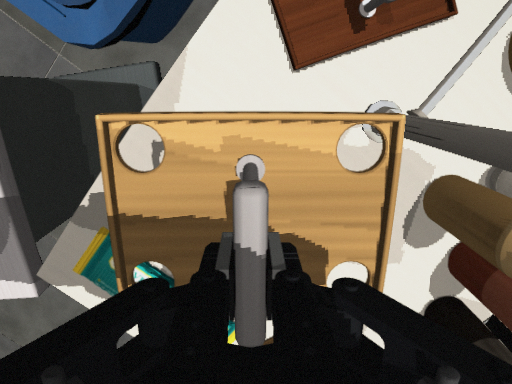

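The tier hangs level and centred in the gripper. Next I carry it round the near side.

>>> run_rows(rows=[-8,-5,-3,0,0,-0.02,-28,-12,-8,0,0,-0.06,-56,-19,-14,0,0,-0.13,-88,-24,-17,0,0,-0.2,-120,-19,-17,0,0,-0.28,-150,-12,-17,0,0,-0.36,-175,-6,-17,0,0,-0.43,-190,0,-17,0,0,-0.49])

```text
time_s: 4.7
eef_pos: [408.5, -213.5, 384.4]
ee_rot: [-0.0, 0.564, 0.826, -0.0]
force: [0.1, 0.2, -2.4]
grip_width: 0.145
grip_force: 78.3
```

```bash
python3 - <<'E'
from rig import ctrl
from h import *
goto(ctrl,[473.5,-291,388],1.98)
E
```

```text
d [-95.8  32.3  -3.7] rot [-0.    -0.001 -0.037]
d [-95.8  32.3  -3.7] rot [-1.000e-03  1.000e-03  3.105e+00]
at [ 408.5 -213.5  384.4] t 4.7 j [-0.74  0.19  1.71 -0.    1.24 -1.11]
```

>>> run_rows(rows=[-12,4,0,0,0,-0.01,-35,12,-1,0,0,-0.02,-60,20,-3,0,0,-0.03,-80,27,-4,0,0,-0.037,-92,31,-4,0,0,-0.037,-96,32,-4,0,0,-0.037,-96,32,-4,0,0,-0.037,-96,32,-4,0,0,-0.037])

```text
time_s: 5.5
eef_pos: [473.2, -289.3, 388.6]
ee_rot: [-0.0, 0.549, 0.836, 0.0]
force: [-1.5, -0.9, -2.5]
grip_width: 0.147
grip_force: 78.3
```

```bash
python3 - <<'E'
from rig import ctrl
from h import *
goto(ctrl,[473.5,-291,388],1.98)
t=ctrl.capture("top")[...,::-1];s=ctrl.capture("scene")[...,::-1];w=ctrl.capture("wrist")[...,::-1]
for n,i in zip("tsw",(t,s,w)): cv2.imwrite(f"pics/{n}3.png",i)
a=cv2.resize(t[135:255,300:430],None,fx=3,fy=3,interpolation=2);b=cv2.resize(s[90:210,240:370],None,fx=3,fy=3,interpolation=2)
cv2.imwrite("pics/m3.png",np.hstack([a,b]))
E
```

```text
d [-1.7 -0.4  0.6] rot [-0.    -0.001 -0.001]
d [-1.7 -0.4  0.6] rot [-1.000e-03  0.000e+00  3.141e+00]
at [ 473.2 -289.3  388.6] t 5.5 j [-0.76  0.39  1.43  0.    1.32 -1.17]
```

View pics/m3.png

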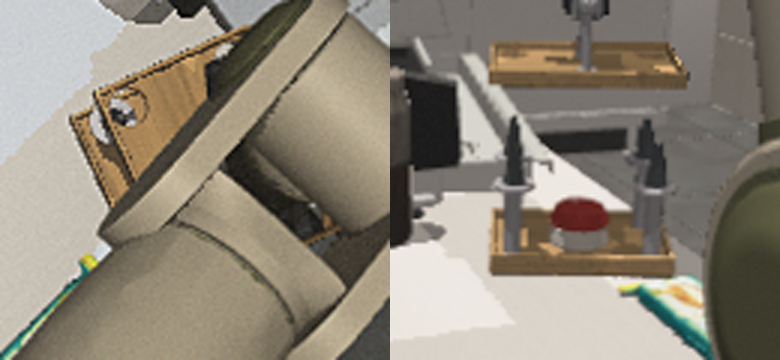

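View pics/w3.png

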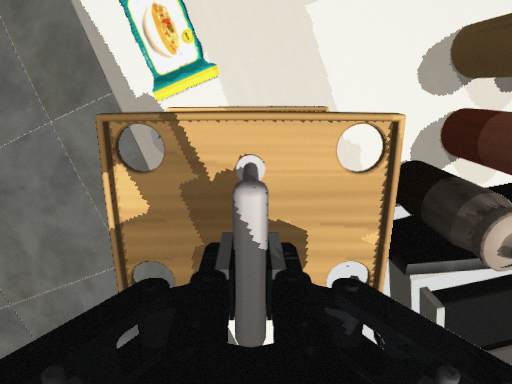

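The top view shows a post visible inside the front-left hole. The scene view shows the tier level above the stand. In the wrist view the stand's rim edge is visible beyond the tier, from column 168 to 327 at row 107, with tier holes at (141,147) and (360,148). I'll cast rays to compare the two.

```bash
python3 - <<'E'
from rig import ctrl
from h import *
c=ctrl.calibration("wrist");s=ctrl.sense();T=s['eef_pos'];X=np.array([np.cos(1.98),np.sin(1.98)]);Y=np.array([X[1],-X[0]])
loc=lambda P:np.array([[(p[:2]-T[:2])@X,(p[:2]-T[:2])@Y] for p in P]).round(1)
im=cv2.imread("pics/w3.png").astype(float)
h=plane(c,[[141,147],[360,148]],T[2]-218+6)
print("tier holes tool xy",loc(h))
print("stand rim edge",loc(plane(c,[[168,107],[327,107]],14)))
print("tier rim",loc(plane(c,[[97,115],[405,115]],T[2]-218+14)))
# top view: hole and collars
ct=ctrl.calibration("top");q=(np.array([[124,104]])+.5)/3-.5+[300,135]
print("hole top cam",loc(plane(ct,q,T[2]-212)))
print("stand centre by top (collars)",loc([np.array([473.7,-292.2])]),"(pins)",loc([np.array([472.8,-288.7])]))
# scene view: pin tips left/right (515,118),(648,120),(657,142) -> z=118
cs=ctrl.calibration("scene");q=(np.array([[125,117],[257,120],[267,142]])+.5)/3-.5+[240,90]
print("pin tips scene",loc(plane(cs,q,118)))
E
```

```text
tier holes tool xy [[ 43.8 -59.8]
 [ 43.2  61.7]]
stand rim edge [[ 58.9 -82.9]
 [ 58.7  79. ]]
tier rim [[ 62.2 -79.3]
 [ 62.1  81.7]]
hole top cam [[44.2 66. ]]
stand centre by top (collars) [[-2.8 -0.7]] (pins) [[ 0.8 -0.1]]
pin tips scene [[-33.7  57.9]
 [-30.8 -62.7]
 [ 40.4 -63.8]]
```

>>> run_rows(rows=[-1,-1,8,0,0,0,-2.5,-2,20,0,0,0,-3.5,-2.5,33,0,0,0,-3.5,-2.5,43,0,0,0,-3.5,-2.5,47,0,0,0,-3.5,-2.5,48,0,0,0,-3.5,-2.5,48,0,0,0])

```text
time_s: 6.35
eef_pos: [472.6, -294.0, 340.9]
ee_rot: [0.0, 0.549, 0.836, -0.0]
force: [-0.2, -0.5, -1.9]
grip_width: 0.145
grip_force: 78.3
```

```bash
python3 - <<'E'
from rig import ctrl
from h import *
c=ctrl.calibration("wrist");w=ctrl.capture("wrist")[...,::-1];t=ctrl.capture("top")[...,::-1]
cv2.imwrite("pics/w4.png",w);cv2.imwrite("pics/t4.png",t)
a=cv2.resize(w[100:310,90:420],None,fx=2.4,fy=2.4,interpolation=2);cv2.imwrite("pics/m4.png",a[:, :800])
E
```

```text
(no output)
```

View pics/m4.png

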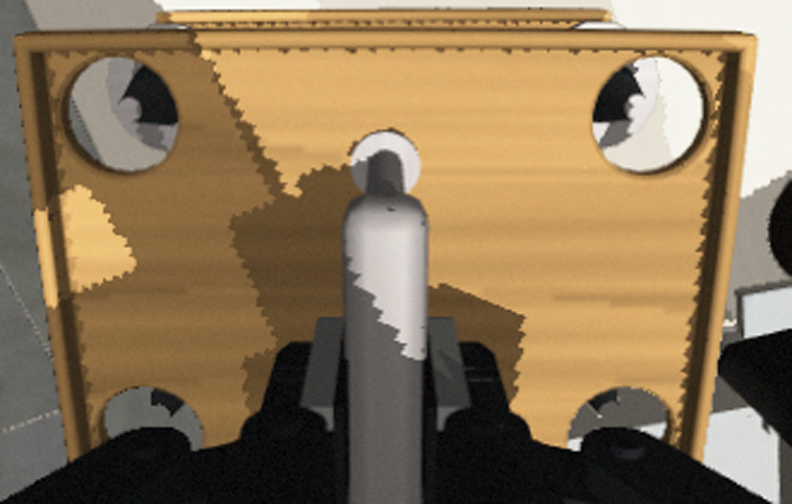

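Tips of two pins show inside the upper holes, at crop (131,108) and (634,106); the hole centres are at (122,114) and (650,113).

```bash
python3 - <<'E'
from rig import ctrl
from h import *
c=ctrl.calibration("wrist");s=ctrl.sense();T=s['eef_pos'];X=np.array([np.cos(1.98),np.sin(1.98)]);Y=np.array([X[1],-X[0]])
loc=lambda P:np.array([[(p[:2]-T[:2])@X,(p[:2]-T[:2])@Y] for p in P]).round(1)
f=lambda q:(np.array(q)+.5)/2.4-.5+[90,100]
u=T[2]-218
print(u,"holes",loc(plane(c,f([[122,114],[650,113]]),u+6)))
print("tips",loc(plane(c,f([[131,108],[634,106]]),118)))
print("tier rim",loc(plane(c,f([[14,36],[756,36]]),u+14)))
print("stand rim",loc(plane(c,f([[155,15],[612,14]]),14)))
im=cv2.imread("pics/w4.png");e=np.hstack([cv2.resize(im[115:180,110:175],None,fx=6,fy=6,interpolation=2),cv2.resize(im[115:180,330:395],None,fx=6,fy=6,interpolation=2)]);cv2.imwrite("pics/m5.png",e)
E
```

```text
123.17960032178286 holes [[ 43.6 -60. ]
 [ 43.7  62. ]]
tips [[ 43.2 -61.4]
 [ 43.6  61.7]]
tier rim [[ 62.2 -80. ]
 [ 62.1  81.6]]
stand rim [[ 61.6 -83.3]
 [ 61.8  83.9]]
```

View pics/m5.png

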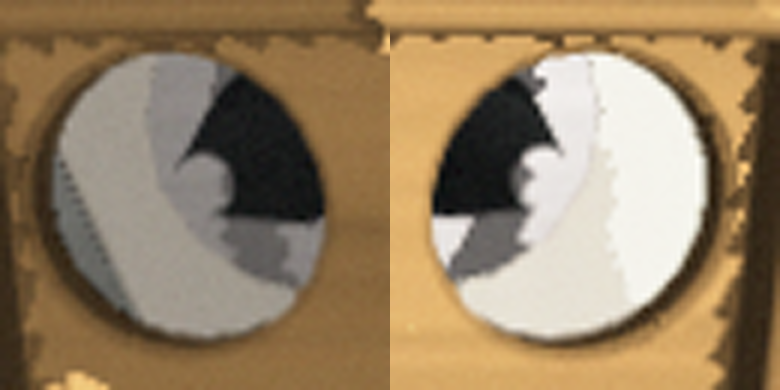

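The pin tips (light caps at about (144.5,145) and (355,146) in the image) lie within 1 mm of the hole centres, so I lower it.

>>> run_rows(rows=[-0.3,-0.8,3,0,0,0,-0.3,-0.8,9,0,0,0,-0.3,-0.8,16,0,0,0,-0.3,-0.8,23,0,0,0,-0.3,-0.8,29,0,0,0,-0.3,-0.8,33,0,0,0,-0.3,-0.8,35,0,0,0,-0.3,-0.8,35,0,0,0])

```text
time_s: 7.25
eef_pos: [471.9, -294.6, 305.5]
ee_rot: [-0.0, 0.549, 0.836, 0.0]
force: [0.4, -0.8, -2.8]
grip_width: 0.146
grip_force: 78.3
```

>>> run_rows(rows=[0,0,1,0,0,0,0,0,2,0,0,0,0,0,3,0,0,0,0,0,4,0,0,0,0,0,5,0,0,0,0,0,5,0,0,0])

```text
time_s: 7.85
eef_pos: [471.9, -294.6, 300.5]
ee_rot: [-0.0, 0.549, 0.836, -0.0]
force: [-0.2, -0.1, -2.3]
grip_width: 0.15
grip_force: 78.3
```

>>> run_rows(rows=[0,0,0.7,0,0,0,0,0,1.4,0,0,0,0,0,1.8,0,0,0,0,0,2.2,0,0,0,0,0,2.2,0,0,0])

```text
time_s: 8.35
eef_pos: [471.9, -294.6, 298.4]
ee_rot: [-0.0, 0.549, 0.836, 0.0]
force: [0.4, -0.7, -2.7]
grip_width: 0.144
grip_force: 78.3
```

```bash
python3 - <<'E'
from rig import ctrl
from h import *
w=ctrl.capture("wrist")[...,::-1];s=ctrl.capture("scene")[...,::-1]
a=cv2.resize(w[100:310,90:420],None,fx=1.3,fy=1.3,interpolation=2);b=cv2.resize(s[90:210,240:370],None,fx=273/120,fy=273/120,interpolation=2)
cv2.imwrite("pics/m6.png",np.hstack([a,b]))
E
```

```text
(no output)
```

View pics/m6.png

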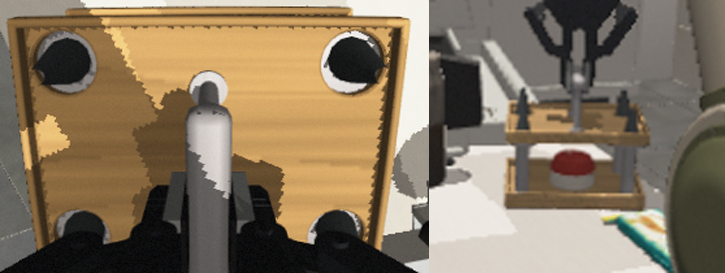

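All four pins are through the holes. The force reading still shows the tier's full weight on the gripper, so I ease it down until contact.

>>> run_rows(rows=[0,0,0.4,0,0,0,0,0,0.8,0,0,0,0,0,0.8,0,0,0])

```text
time_s: 8.75
eef_pos: [471.9, -294.6, 298.0]
ee_rot: [0.0, 0.549, 0.836, -0.0]
force: [-1.3, 0.9, 1.3]
grip_width: 0.144
grip_force: 78.9
```

>>> run_rows(rows=[0,0,0.4,0,0,0,0,0,0.7,0,0,0,0,0,0.7,0,0,0])

```text
time_s: 9.05
eef_pos: [471.9, -294.5, 298.0]
ee_rot: [0.0, 0.549, 0.836, -0.0]
force: [-3.0, 2.9, 8.5]
grip_width: 0.145
grip_force: 79.9
```

>>> run_rows(rows=[0,0,-0.4,0,0,0,0,0,-0.5,0,0,0], grip_n=20)

```text
time_s: 9.25
eef_pos: [471.9, -294.6, 298.0]
ee_rot: [0.0, 0.549, 0.836, -0.0]
force: [-2.5, 2.1, 6.0]
grip_width: 0.147
grip_force: 79.4
```

>>> run_rows(rows=[0,0,0,0,0,0,0,0,0,0,0,0,0,0,0,0,0,0,0,0,0,0,0,0,0,0,0,0,0,0], aperture=0.7)

```text
time_s: 9.75
eef_pos: [472.0, -294.6, 297.4]
ee_rot: [0.0, 0.549, 0.836, 0.0]
force: [0.2, 0.3, 0.0]
grip_width: 0.697
grip_force: 0.0
```

>>> run_rows(rows=[0,0,-4,0,0,0,0,0,-15,0,0,0,0,0,-35,0,0,0,0,0,-60,0,0,0,0,0,-85,0,0,0,0,0,-105,0,0,0,0,0,-115,0,0,0,0,0,-120,0,0,0])

```text
time_s: 10.55
eef_pos: [471.9, -294.5, 418.6]
ee_rot: [0.001, 0.549, 0.836, -0.0]
force: [0.0, -0.3, -0.5]
grip_width: 0.698
grip_force: 0.0
```

```bash
python3 - <<'E'
from rig import ctrl
from h import *
w=ctrl.capture("wrist")[...,::-1];s=ctrl.capture("scene")[...,::-1]
a=cv2.resize(w,None,fx=.8,fy=.8,interpolation=3);b=cv2.resize(s[80:220,240:370],None,fx=307/140,fy=307/140,interpolation=2)
cv2.imwrite("pics/m7.png",np.hstack([a,b[:a.shape[0]]]))
E
```

```text
(no output)
```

View pics/m7.png

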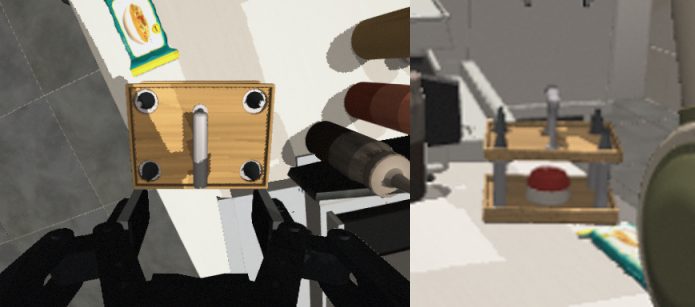

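The tier rests level on the collars with all four pins through its holes, and the gripper is clear.

```bash
python3 -c "
from rig import ctrl
print(ctrl.finish_job())"
```

```text
the job is handed in; nothing more can be done
None
```

The pale tray sits level on the stand's collars with all four posts through its holes, it was set down gently and released with the arm clear, and I handed the job in at about 10.7 s of the 48 s limit; the dark tray was never touched.

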